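# Zero the rolling mill, back it off four clicks and lock it

## Robot

A 6-joint arm with a two-finger parallel gripper is mounted at the origin on the work surface. World frame = base frame: x ahead of the robot, y to its left, z up, the work surface at z = 0. Lengths are in mm, angles in rad, forces in N, time in s.
With the tool pointing down it reaches from about 350 to 775 mm from the base axis. Payload 7.3 kg.
Tool frame: the origin (TCP) lies on the centre line of the jaws, within the pads' length; the fingertips stand 17 mm ahead of it and the grasp point (between the pads) lies 2 mm behind it; z points along the fingers, y is the line along which they close (so a half turn about z gives the same grasp; the last joint's range is limited). The gripper opens to 92 mm and grips with 3 to 60 N. Pads are 19 mm wide; open, the fingers measure 130 mm over their backs; the gripper's body (75 mm by 190 mm) begins 47 mm behind the grasp point.
Start: joints at [-1.46, 0.342, 1.524, -0, 1.275, -0.146], TCP at [133.365, -507.796, 243.741] pointing down, gripper open.
Joint ranges: [-2.53, 2.53], [-0.77, 2.02], [0.04, 2.7], [-1, 4.14], [0.28, 2.66], [-3.11, 3.11]. Speed limits (rad/s): [2.57, 2.57, 3.14, 3.14, 3.14, 3.14].

## Interface

Orientations are given as [roll, pitch, yaw] about the fixed x, y, z axes, in that order (R = Rz(yaw) Ry(pitch) Rx(roll)).
In Python, from plant import bot gives the robot as it stands. The module is installed in compiled form; this text tells all that it offers.
- The arm moves only by the shell command python3 -m pendant 'ROWS'. ROWS is JSON, a list of rows, each a list of 3 entries, a list of its own where there are three numbers: the shift along the world's x, y, z as a fraction of full scale, then the turn, a rotation vector about the world's x, y, z as a fraction of full scale, then the opening, from -1 (shut) to 1 (fully open), so that 0 is half open. In form: [[[tx, ty, tz], [rx, ry, rz], claw], ...]. A call has exactly 10 rows; each row shifts and turns the commanded pose from where the row before left it; what a row does not reach is not made up. Full scale, the value 1, is 30 mm for a shift and 0.12 rad for a turn. A row lasts 1/12 s, in which the tool goes at most 41.7 mm and 7.16 degrees, less where a joint would pass 70% of its speed; a pose out of reach is approached as far as the arm can. A call with a number of a shift or a turn outside -1 to 1 is refused whole. A call with a gripper value outside its range is refused whole. The fingers move at their own pace and stop on an object; the grip force is fixed at half the most. Time passes only in rows, so rows that do not move let the fingers close, or fill a call up. It gives the time, the measured TCP pose, the force, the opening and the grip force at its end, in the units of the state.
- bot.get_obs(): the state, without advancing time (a new reading comes with each control period).
- bot.capture(name): name is "side" or "top"; returns the picture (420x560x3 uint8, blue, green, red); there is no depth.
- bot.camera_params(name): a dict with "fovy" (degrees; the focal length in pixels is half the picture's height over the tangent of half this angle, whatever the lens; pixels are square), "cx", "cy" (the principal point, pixels), "camera_from_world" (4x4, takes a point from world to camera coordinates). Camera axes: x right, y down, z forward; pixel columns grow to the right and rows downward; lengths in mm; the calibration is good to about 2 mm. A picture is of the moment at which its call begins. camera_params takes no time and is no camera call.
- bot.close_job(): hands the job in; it is judged then, once.
The state is a dict: "time": time; "joint_positions": joint angles; "dq": joint speeds; "tau": joint torques, N m; "tool_pos": TCP position; "tcp_rot": TCP orientation; "contact_force": force on the tool from outside, world axes, zero at the start; "moment": the same for the moment, N m; "grip_width": finger opening in mm; "finger_force": force on a finger pad.
Only numpy, scipy, OpenCV 4.12 (cv2) and the standard library are available. Lean on these libraries where they do the work, as an engineer would, in place of code of your own. Each camera call takes 0.05 s, during which the arm holds its last target. There are 200 camera calls.

## Task

Set the gap of the small rolling mill: turn the brass ring on its top clockwise until you feel the two rolls touch, gently and without jamming them together, then back it off four clicks and let go. Then push the red-tipped lock lever beside the ring all the way over to the far side of the mill, leaving the ring at its setting and everything else on the bench where it lies.

Things in the scene. Friction and masses are not known exactly. Their poses are not given: they have to be found in the camera images.
- mill: Green cast rolling mill fixed to the bench; base 160 x 240 mm, top face of its crown (100 x 225 mm) 207 mm above the bench. Origin under the centre of its base. x points from the feed-table side (near the robot) to the far side, y along the rolls towards the lock lever, z up; a crank with wooden handle is on the -y side. Position and yaw differ each time.
- ring_grip (a point): On the vertical axis of the brass knurled adjustment ring amid the crown, 17 mm below its top. The ring is 53 mm across (55 over ribs), 43 mm tall, and turns without rising. Under it is a 72 mm dark flange with 24 white ticks, its top face 27 mm below this point. A red mark on top and side shows -x of this point. It clicks into 24 notches a turn (15 degrees each) and, let go, settles in the nearest.
- ring (a joint): Ring angle in rad, grows clockwise seen from above, lowering the upper roll 16 mm a turn (0.67 mm a click of 0.262 rad). Rolls touch at an unknown angle 0.6 to 2.2 rad clockwise of the start; there it stops stiffly (about 0.1 Nm per degree). Passing a click takes up to 0.15 Nm, 0.25 Nm is a firm touch, 0.5 Nm is jammed. After touch, the notch nearest to four clicks (1.05 rad) back is right.
- upper_roll: Upper steel roll, 44 mm diameter, 118 mm long along the mill's y, seen between the mill's cheeks. Origin at the centre of the roll. It moves down and up with the ring.
- lower_roll: Lower steel roll, same size, below the upper. Origin at its centre; its height differs by up to 2 mm from one time to the next. The rolls touch when the centres are 44 mm apart.
- lock_tip (a point): Centre of the 16 mm red ball at the end of the lock lever, on the crown 85 mm from the ring's axis on the mill's +y side. The ball is 44 mm from the lever's pivot, a horizontal axis along the mill's y at its x = 0, 217 mm above the bench. It starts leaning about 31 degrees to the mill's -x side.
- lock (a joint): Lock lever angle in rad: 0 = unlocked, leaning to the mill's -x side; 1.1 = locked, leaning to its +x side, against a stop. It stays where it is left; about 1.5 N at the ball moves it.
- strip: Loose copper strip 22 x 110 x 4 mm lying before the mill. Origin under its centre. Leave alone.
- brush: Loose brush, 150 mm long, lying behind the mill. Origin under its middle. Leave alone.
- saw: Loose black C-shaped piercing-saw frame with a wooden handle, about 240 x 110 mm, lying flat. Leave alone.
- hammer: Loose hammer, 220 mm long, lying on the bench. Leave alone.
- pliers: Loose red-handled pliers, about 140 mm long, lying on the bench. Leave alone.
- flux_jar: Loose amber jar with black cap, 56 mm across, 60 mm tall. Origin under its centre. Leave alone.
- mandrel: Loose steel ring mandrel, a 130 mm tall upright cone on a 70 mm round foot. Origin under its centre. Leave alone.

How it is judged:
By the outcome, as a careful person would: the job done as asked, in the order asked, and still so for the second after the job is handed in, with the robot touching nothing.
It also fails if it takes over 72 s, if anything falls off the work surface, if the arm or the gripper's body presses on something with over 40 N, if the wrist force passes 120 N, or if a joint passes its speed limit or range.

## Working session

There is one attempt and no reset: what is moved stays moved. The work goes in short steps, Python scripts to look and compute and a shell command to move; the robot and the scene stay as the last step left them, time stands still between calls to the robot, and variables do not carry over. Pictures are saved under pics/ and viewed, at most 10 in all, crops included, and the job is handed in when it is done.

```bash
mkdir -p pics
python3 - <<'E'
from plant import bot
import cv2
for n in("top","side"):
    cv2.imwrite(f"pics/{n}0.png",bot.capture(n)); p=bot.camera_params(n); print(p)
o=bot.get_obs(); print(o)
E
```

```text
{'fovy': 44.740273519647445, 'cx': 277.97614316403246, 'cy': 208.71047109320293, 'camera_from_world': array([[-2.17952376e-02, -9.99729253e-01, -8.14790412e-03,
         4.70393942e+01],
       [-9.96772017e-01,  2.23592036e-02, -7.71077966e-02,
         5.33882189e+02],
       [ 7.72691005e-02,  6.44102008e-03, -9.96989468e-01,
         1.38720580e+03],
       [ 0.00000000e+00,  0.00000000e+00,  0.00000000e+00,
         1.00000000e+00]])}
{'fovy': 54.7724746243899, 'cx': 281.59643377977125, 'cy': 213.9752433979177, 'camera_from_world': array([[-8.69019279e-01, -4.94767116e-01, -3.31556681e-03,
         4.56512350e+02],
       [-3.30779515e-01,  5.85945403e-01, -7.39765434e-01,
         2.99537538e+02],
       [ 3.67954352e-01, -6.41773703e-01, -6.72856678e-01,
         1.13791457e+03],
       [ 0.00000000e+00,  0.00000000e+00,  0.00000000e+00,
         1.00000000e+00]])}
{'time': 0.1, 'joint_positions': array([-1.46001675e+00,  3.42669658e-01,  1.52488951e+00, -2.52171594e-05,
        1.27539701e+00, -1.46003847e-01]), 'dq': array([-0.00032678, -0.00039999, -0.0005471 ,  0.00032442, -0.00062846,
        0.00047614]), 'tau': array([ 1.27133346e-03, -4.32007027e+01, -2.44693798e+01,  7.18570291e-02,
        5.25679090e-02, -5.00313945e-05]), 'tool_pos': array([ 133.31074255, -507.45588844,  243.11698292]), 'tcp_rot': array([-3.14024013e+00, -1.74514614e-04,  2.56790667e-01]), 'contact_force': array([ 0.28535986,  0.37186598, -0.46708548]), 'moment': array([ 0.02113131, -0.00477727, -0.01423702]), 'finger_force': 0.0, 'grip_width': 92.21399451432848}
```

View pics/top0.png

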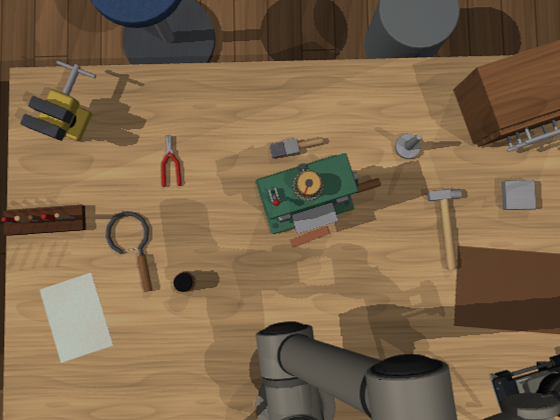

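View pics/side0.png

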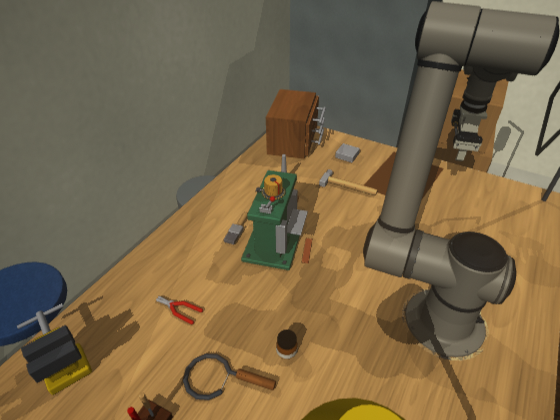

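The top view shows the mill with its ring at about (308,185) and the red lock ball at (276,202). In the side view the ring is at about (272,187). I'll enlarge both.

```bash
cat > h.py <<'E'
import numpy as np, cv2
from plant import bot
def cam(n):
    p=bot.camera_params(n); f=210/np.tan(np.radians(p['fovy']/2)); return p,f
def ray(n,u,v):
    p,f=cam(n);T=p['camera_from_world'];d=T[:3,:3].T@np.array([(u-p['cx'])/f,(v-p['cy'])/f,1]);return -T[:3,:3].T@T[:3,3],d
def atz(n,u,v,z):
    c,d=ray(n,u,v);return c+d*(z-c[2])/d[2]
def proj(n,P):
    p,f=cam(n);q=p['camera_from_world']@np.append(P,1);return f*q[0]/q[2]+p['cx'],f*q[1]/q[2]+p['cy']
E
python3 - <<'E'
from h import *
a=cv2.imread("pics/top0.png")[140:250,245:385]; b=cv2.imread("pics/side0.png")[150:275,220:320]
a=cv2.resize(a,None,fx=5.5,fy=5.5,interpolation=cv2.INTER_CUBIC);cv2.imwrite("pics/tc.png",a)
b=cv2.resize(b,None,fx=4.8,fy=4.8,interpolation=cv2.INTER_CUBIC);cv2.imwrite("pics/sc.png",b);print(a.shape,b.shape)
E
```

```text
(605, 770, 3) (600, 480, 3)
```

View pics/tc.png

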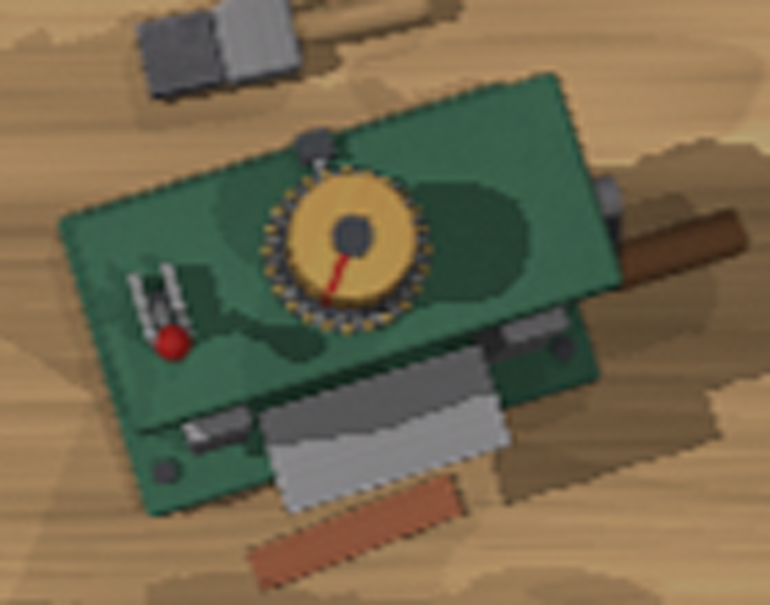

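View pics/sc.png

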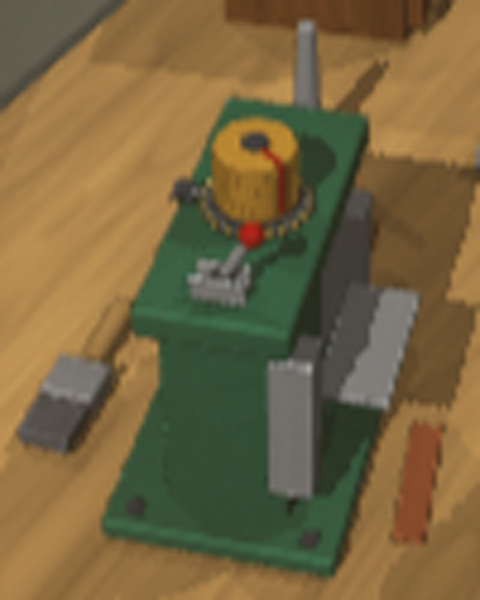

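The top crop shows the crown corners at (62,218), (553,75), (620,283) and (140,430), the ring hub at (352,236) and the red ball at (172,342). In the side crop the hub is at (255,142) and the ball at (251,235). The ring is clear on all sides apart from a small grey knob behind it.

Run:
```python
from h import *
def T(x,y): return 245+x/5.5,140+y/5.5
def S(x,y): return 220+x/4.8,150+y/4.8
def tri(a,b):
    A=[];r=[]
    c1,d1=ray("top",*a);c2,d2=ray("side",*b)
    s=np.linalg.lstsq(np.c_[d1,-d2],c2-c1,rcond=None)[0];p,q=c1+s[0]*d1,c2+s[1]*d2
    return (p+q)/2,np.linalg.norm(p-q)
C=[atz("top",*T(*c),207)for c in [(62,218),(553,75),(620,283),(140,430)]]
print(np.round(C,1),np.mean(C,0))
y=(C[0]+C[3]-C[1]-C[2])/2; x=(C[0]+C[1]-C[3]-C[2])/2
print(np.linalg.norm(x),np.linalg.norm(y),np.arctan2(-y[0],y[1]),np.arctan2(x[1],x[0]))
print("hub",tri(T(352,236),S(255,142)),"ball",tri(T(172,342),S(251,235)))
for z in(251,255,260,265):print(z,atz("top",*T(352,236),z),atz("side",*S(255,142),z))
# side crown check
for c in C: print(np.round((np.array(proj("side",c))-[220,150])*4.8))
```

```text
[[ 591.6   84.7  207. ]
 [ 649.9 -131.8  207. ]
 [ 557.5 -158.   207. ]
 [ 498.1   52.5  207. ]] [574.2761297  -38.14111464 207.        ]
97.4247124375276 221.4103077397477 0.26901075771235133 0.3044400750793472
hub (array([575.06630345, -38.99229009, 254.82155545]), np.float64(0.7183544757218187)) ball (array([532.41645774,  37.56883943, 253.57758124]), np.float64(1.1037747103099733))
251 [575.23085689 -39.36904691 251.        ] [577.99955388 -43.12903893 251.        ]
255 [574.72220805 -39.14571815 255.        ] [575.2837386  -38.66268973 255.        ]
260 [574.086397  -38.8665572 260.       ] [571.88896951 -33.07975324 260.        ]
265 [573.45058595 -38.58739625 265.        ] [568.49420042 -27.49681674 265.        ]
[128. 308.]
[231.  93.]
[369. 112.]
[291. 328.]
```

```bash
python3 -m pendant '[[[0.3,0.3,0.8],[0,0,0.98],1],[[0.9,0.9,0.5],[0,0,0.98],1],[[0.9,0.95,0.3],[0,0,0.98],1],[[0.9,0.95,0.2],[0,0,0.98],1],[[0.9,0.95,0.1],[0,0,0.98],1],[[0.9,0.95,0],[0,0,0.98],1],[[0.9,0.95,0],[0,0,0.98],1],[[0.9,0.95,0],[0,0,0.98],1],[[0.9,0.95,0],[0,0,0.98],1],[[0.9,0.95,0],[0,0,0.98],1]]'
```

```text
time: 0.93
tool_pos: [386.2, -242.0, 300.6]
tcp_rot: [-3.141, -0.0, 1.438]
contact_force: [1.3, -0.9, 0.2]
grip_width: 91.4
finger_force: 0.0
```

```bash
python3 -m pendant '[[[0.785,0.847,0],[0,0,0.97],1],[[0.785,0.847,0],[0,0,0.97],1],[[0.785,0.847,0],[0,0,0.97],1],[[0.785,0.847,0],[0,0,0.97],1],[[0.785,0.847,0],[0,0,0.97],1],[[0.785,0.847,0],[0,0,0.97],1],[[0.785,0.847,0],[0,0,0.97],1],[[0.785,0.847,0],[0,0,0.97],1],[[0,0,0],[0,0,0.97],1],[[0,0,0],[0,0,0.97],1]]'
python3 - <<'E'
from h import *
o=bot.get_obs();print(o['tool_pos'],o['tcp_rot'],o['joint_positions'],o['moment'])
a=bot.capture("top")[120:260,225:415]; b=bot.capture("side")[100:275,190:350]
a=cv2.resize(a,None,fx=4,fy=4);b=cv2.resize(b,None,fx=3.2,fy=3.2)
cv2.imwrite("pics/a2.png",a);cv2.imwrite("pics/b2.png",b)
E
```

```text
time: 1.77
tool_pos: [574.5, -38.6, 299.5]
tcp_rot: [-3.141, -0.002, 2.606]
contact_force: [-0.1, 0.0, 0.7]
grip_width: 92.0
finger_force: 0.0
[574.48942952 -38.60679819 299.52775377] [-3.14119684e+00 -1.78549233e-03  2.60579059e+00] [-2.00294850e-01  4.04017117e-01  1.27636654e+00  2.15370769e-04
  1.46302526e+00 -1.23531283e+00] [ 0.05591546 -0.10392617 -0.01138805]
```

View pics/b2.png

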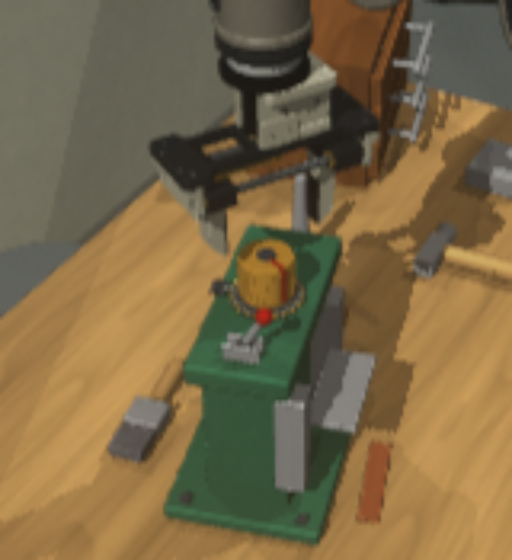

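The fingers straddle the ring. The small grey knob behind it, at (220,287) in this crop, could be in the fingers' sweep, so I'll triangulate it.

Run:
```python
from h import *
c1,d1=ray("top",245+315/5.5,140+143/5.5);c2,d2=ray("side",220+183/4.8,150+188/4.8)
s=np.linalg.lstsq(np.c_[d1,-d2],c2-c1,rcond=None)[0];p,q=c1+s[0]*d1,c2+s[1]*d2
P=(p+q)/2;print(P,np.linalg.norm(p-q),P-[574.7,-38.8,238],np.hypot(*(P-[574.7,-38.8,238])[:2]))
for n,f in(("top",8),("side",8)):
    im=cv2.imread(f"pics/{n}0.png");u,v=map(int,proj(n,P));a=im[v-22:v+34,u-25:u+45] if n=="top" else im[v-22:v+34,u-20:u+50]
    a=cv2.resize(a,(490,392),interpolation=cv2.INTER_CUBIC);locals();globals()[n]=a
cv2.imwrite("pics/k.png",cv2.resize(np.hstack([top,side]),(800,320)))
```

```text
[622.17530931 -26.53037349 208.53511105] 0.5392084811231518 [ 47.47530931  12.26962651 -29.46488895] 49.035178478353174
```

View pics/k.png

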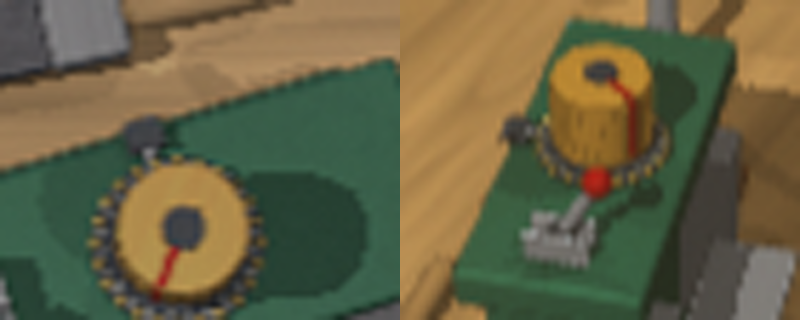

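The knob sits at z≈209 and is 49 mm from the ring axis, so it's below the fingertips (≥221) and not in the way. I'll descend and grip.

```bash
python3 -m pendant '[[[0,0,-0.4],[0,0,0],1],[[0,0,-0.5],[0,0,0],1],[[0,0,-0.5],[0,0,0],1],[[0,0,-0.4],[0,0,0],1],[[0,0,-0.18],[0,0,0],0.4],[[0,0,0],[0,0,0],-1],[[0,0,0],[0,0,0],-1],[[0,0,0],[0,0,0],-1],[[0,0,0],[0,0,0],-1],[[0,0,0],[0,0,0],-1]]'
python3 - <<'E'
from h import *
o=bot.get_obs();print(o['tool_pos'],o['tcp_rot'],o['moment'],o['finger_force'],o['contact_force'])
E
```

```text
time: 2.7
tool_pos: [574.3, -40.2, 242.2]
tcp_rot: [3.14, 0.002, 2.596]
contact_force: [8.7, 13.9, 0.5]
grip_width: 56.2
finger_force: 8.2
[574.34075705 -40.20340266 242.1597835 ] [3.13982156e+00 1.51394164e-03 2.59626956e+00] [ 2.30185127 -1.55246407  0.00518244] 8.214159607887268 [ 8.74819258 13.85509642  0.54961072]
```

```bash
cat > s.py <<'E'
from plant import bot
import numpy as np,sys
o=bot.get_obs();print("yaw %.4f Mz %.3f"%(o['tcp_rot'][2],o['moment'][2]),"F",np.round(o['contact_force'],1),"p",np.round(o['tool_pos'],1),"g %.1f w %.1f"%(o['finger_force'],o['grip_width']))
if len(sys.argv)>1 and abs(o['moment'][2])>float(sys.argv[1]): print("STOP");sys.exit(1)
E
python3 -m pendant '[[[0.027,0.043,0],[0,0,0],-1],[[0,0,0],[0,0,0],-1],[[0,0,0],[0,0,0],-1],[[0,0,0],[0,0,0],-1],[[0,0,0],[0,0,0],-1],[[0,0,0],[0,0,0],-1],[[0,0,0],[0,0,0],-1],[[0,0,0],[0,0,0],-1],[[0,0,0],[0,0,0],-1],[[0,0,0],[0,0,0],-1]]' >/dev/null; python3 s.py
```

```text
yaw 2.5971 Mz 0.020 F [3.3 4.9 2.1] p [575.4 -38.5 242.1] g 30.0 w 52.7
```

```bash
python3 -m pendant '[[[0.01,0.015,0],[0,0,-0.5],-1],[[0,0,0],[0,0,-0.5],-1],[[0,0,0],[0,0,-0.5],-1],[[0,0,0],[0,0,-0.5],-1],[[0,0,0],[0,0,-0.5],-1],[[0,0,0],[0,0,-0.5],-1],[[0,0,0],[0,0,-0.5],-1],[[0,0,0],[0,0,-0.5],-1],[[0,0,0],[0,0,0],-1],[[0,0,0],[0,0,0],-1]]' >/dev/null; python3 s.py
python3 -m pendant '[[[0,0,0],[0,0,-0.06],-1],[[0,0,0],[0,0,-0.06],-1],[[0,0,0],[0,0,-0.06],-1],[[0,0,0],[0,0,-0.06],-1],[[0,0,0],[0,0,-0.06],-1],[[0,0,0],[0,0,0],-1],[[0,0,0],[0,0,0],-1],[[0,0,0],[0,0,0],-1],[[0,0,0],[0,0,0],-1],[[0,0,0],[0,0,0],-1]]' >/dev/null; python3 s.py
python3 -m pendant '[[[0,0,0],[0,0,-0.06],-1],[[0,0,0],[0,0,-0.06],-1],[[0,0,0],[0,0,-0.06],-1],[[0,0,0],[0,0,-0.06],-1],[[0,0,0],[0,0,-0.06],-1],[[0,0,0],[0,0,0],-1],[[0,0,0],[0,0,0],-1],[[0,0,0],[0,0,0],-1],[[0,0,0],[0,0,0],-1],[[0,0,0],[0,0,0],-1]]' >/dev/null; python3 s.py
```

```text
yaw 2.1168 Mz -0.011 F [4.7 4.9 2.9] p [575.7 -38.1 242.1] g 30.0 w 52.2
yaw 2.0810 Mz -0.027 F [3.2 5.4 1.7] p [575.8 -38.1 242.1] g 30.0 w 52.3
yaw 2.0451 Mz 0.033 F [4.7 4.9 2.4] p [575.8 -38.1 242.1] g 30.0 w 52.6
```

```bash
python3 -m pendant '[[[0.02,0.02,0],[0,0,-0.07],-1],[[0,0,0],[0,0,-0.07],-1],[[0,0,0],[0,0,-0.07],-1],[[0,0,0],[0,0,-0.07],-1],[[0,0,0],[0,0,-0.07],-1],[[0,0,0],[0,0,0],-1],[[0,0,0],[0,0,0],-1],[[0,0,0],[0,0,0],-1],[[0,0,0],[0,0,0],-1],[[0,0,0],[0,0,0],-1]]' >/dev/null; python3 s.py 0.15 &&
python3 -m pendant '[[[0,0,0],[0,0,-0.07],-1],[[0,0,0],[0,0,-0.07],-1],[[0,0,0],[0,0,-0.07],-1],[[0,0,0],[0,0,-0.07],-1],[[0,0,0],[0,0,-0.07],-1],[[0,0,0],[0,0,0],-1],[[0,0,0],[0,0,0],-1],[[0,0,0],[0,0,0],-1],[[0,0,0],[0,0,0],-1],[[0,0,0],[0,0,0],-1]]' >/dev/null && python3 s.py 0.15 &&
python3 -m pendant '[[[0,0,0],[0,0,-0.07],-1],[[0,0,0],[0,0,-0.07],-1],[[0,0,0],[0,0,-0.07],-1],[[0,0,0],[0,0,-0.07],-1],[[0,0,0],[0,0,-0.07],-1],[[0,0,0],[0,0,0],-1],[[0,0,0],[0,0,0],-1],[[0,0,0],[0,0,0],-1],[[0,0,0],[0,0,0],-1],[[0,0,0],[0,0,0],-1]]' >/dev/null && python3 s.py 0.15 &&
python3 -m pendant '[[[0,0,0],[0,0,-0.07],-1],[[0,0,0],[0,0,-0.07],-1],[[0,0,0],[0,0,-0.07],-1],[[0,0,0],[0,0,-0.07],-1],[[0,0,0],[0,0,-0.07],-1],[[0,0,0],[0,0,0],-1],[[0,0,0],[0,0,0],-1],[[0,0,0],[0,0,0],-1],[[0,0,0],[0,0,0],-1],[[0,0,0],[0,0,0],-1]]' >/dev/null && python3 s.py 0.15
```

```text
yaw 2.0023 Mz -0.001 F [2.2 2.3 6.2] p [575.9 -38.  242.1] g 30.0 w 52.6
yaw 1.9604 Mz 0.059 F [2.  3.9 5.8] p [575.9 -38.  242.1] g 30.0 w 52.3
yaw 1.9184 Mz 0.012 F [2.  2.4 5.7] p [575.9 -38.  242.1] g 30.0 w 52.5
yaw 1.8764 Mz -0.043 F [2.8 4.5 5.3] p [576.  -38.  242.1] g 30.0 w 52.2
```

```bash
python3 -m pendant '[[[0,0.02,0],[0,0,-0.08],-1],[[0,0,0],[0,0,-0.08],-1],[[0,0,0],[0,0,-0.08],-1],[[0,0,0],[0,0,-0.08],-1],[[0,0,0],[0,0,-0.08],-1],[[0,0,0],[0,0,0],-1],[[0,0,0],[0,0,0],-1],[[0,0,0],[0,0,0],-1],[[0,0,0],[0,0,0],-1],[[0,0,0],[0,0,0],-1]]' >/dev/null; python3 s.py 0.12 &&
python3 -m pendant '[[[0,0,0],[0,0,-0.08],-1],[[0,0,0],[0,0,-0.08],-1],[[0,0,0],[0,0,-0.08],-1],[[0,0,0],[0,0,-0.08],-1],[[0,0,0],[0,0,-0.08],-1],[[0,0,0],[0,0,0],-1],[[0,0,0],[0,0,0],-1],[[0,0,0],[0,0,0],-1],[[0,0,0],[0,0,0],-1],[[0,0,0],[0,0,0],-1]]' >/dev/null && python3 s.py 0.12 &&
python3 -m pendant '[[[0,0,0],[0,0,-0.08],-1],[[0,0,0],[0,0,-0.08],-1],[[0,0,0],[0,0,-0.08],-1],[[0,0,0],[0,0,-0.08],-1],[[0,0,0],[0,0,-0.08],-1],[[0,0,0],[0,0,0],-1],[[0,0,0],[0,0,0],-1],[[0,0,0],[0,0,0],-1],[[0,0,0],[0,0,0],-1],[[0,0,0],[0,0,0],-1]]' >/dev/null && python3 s.py 0.12
python3 - <<'E'
from h import *
a=bot.capture("side")[140:230,220:330];cv2.imwrite("pics/c3.png",cv2.resize(a,None,fx=5.5,fy=5.5,interpolation=cv2.INTER_CUBIC))
E
```

```text
yaw 1.8280 Mz -0.030 F [3.5 1.9 5.5] p [576.  -37.9 242.1] g 30.0 w 52.5
yaw 1.7799 Mz -0.087 F [3.6 0.8 4.4] p [576.1 -38.  242.1] g 30.0 w 52.6
yaw 1.7319 Mz -0.037 F [3.7 0.8 5.5] p [576.2 -38.  242.1] g 30.0 w 52.4
```

View pics/c3.png

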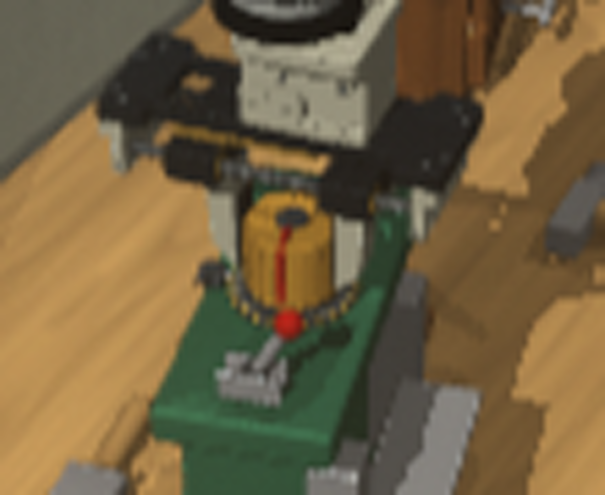

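Run:
```python
from h import *
for th in(0,.4,.6,.75,.865,1.0):
    a=np.pi+.285-th
    e=np.array([574.9+27*np.cos(a),-38.8+27*np.sin(a),254]);l=e-[0,0,36]
    print(th,[np.round((np.array(proj("side",x))-[220,140])*5.5) for x in(e,l)])
```

```text
0 [array([342., 226.]), array([342., 278.])]
0.4 [array([333., 237.]), array([334., 290.])]
0.6 [array([326., 242.]), array([327., 294.])]
0.75 [array([320., 245.]), array([321., 297.])]
0.865 [array([315., 247.]), array([316., 299.])]
1.0 [array([309., 248.]), array([310., 301.])]
```

The mark has turned from the right side to (283,265). That agrees with about 0.87 rad of rotation from its start bearing, so there's no slip. I'll carry on.

```bash
python3 -m pendant '[[[0.02,0,0],[0,0,-0.08],-1],[[0,0,0],[0,0,-0.08],-1],[[0,0,0],[0,0,-0.08],-1],[[0,0,0],[0,0,-0.08],-1],[[0,0,0],[0,0,-0.08],-1],[[0,0,0],[0,0,0],-1],[[0,0,0],[0,0,0],-1],[[0,0,0],[0,0,0],-1],[[0,0,0],[0,0,0],-1],[[0,0,0],[0,0,0],-1]]' >/dev/null; python3 s.py 0.12 &&
python3 -m pendant '[[[0,0,0],[0,0,-0.08],-1],[[0,0,0],[0,0,-0.08],-1],[[0,0,0],[0,0,-0.08],-1],[[0,0,0],[0,0,-0.08],-1],[[0,0,0],[0,0,-0.08],-1],[[0,0,0],[0,0,0],-1],[[0,0,0],[0,0,0],-1],[[0,0,0],[0,0,0],-1],[[0,0,0],[0,0,0],-1],[[0,0,0],[0,0,0],-1]]' >/dev/null && python3 s.py 0.12 &&
python3 -m pendant '[[[0,0,0],[0,0,-0.08],-1],[[0,0,0],[0,0,-0.08],-1],[[0,0,0],[0,0,-0.08],-1],[[0,0,0],[0,0,-0.08],-1],[[0,0,0],[0,0,-0.08],-1],[[0,0,0],[0,0,0],-1],[[0,0,0],[0,0,0],-1],[[0,0,0],[0,0,0],-1],[[0,0,0],[0,0,0],-1],[[0,0,0],[0,0,0],-1]]' >/dev/null && python3 s.py 0.12 &&
python3 -m pendant '[[[0,0,0],[0,0,-0.08],-1],[[0,0,0],[0,0,-0.08],-1],[[0,0,0],[0,0,-0.08],-1],[[0,0,0],[0,0,-0.08],-1],[[0,0,0],[0,0,-0.08],-1],[[0,0,0],[0,0,0],-1],[[0,0,0],[0,0,0],-1],[[0,0,0],[0,0,0],-1],[[0,0,0],[0,0,0],-1],[[0,0,0],[0,0,0],-1]]' >/dev/null && python3 s.py 0.12 &&
python3 -m pendant '[[[0,0,0],[0,0,-0.08],-1],[[0,0,0],[0,0,-0.08],-1],[[0,0,0],[0,0,-0.08],-1],[[0,0,0],[0,0,-0.08],-1],[[0,0,0],[0,0,-0.08],-1],[[0,0,0],[0,0,0],-1],[[0,0,0],[0,0,0],-1],[[0,0,0],[0,0,0],-1],[[0,0,0],[0,0,0],-1],[[0,0,0],[0,0,0],-1]]' >/dev/null && python3 s.py 0.12
```

```text
yaw 1.6841 Mz -0.008 F [0.3 1.6 6.2] p [576.2 -37.9 242.1] g 30.0 w 52.5
yaw 1.6360 Mz 0.003 F [0.2 1.4 6.4] p [576.3 -37.9 242.1] g 30.0 w 52.2
yaw 1.5880 Mz -0.025 F [2.5 1.4 6.1] p [576.3 -37.9 242.1] g 30.0 w 52.6
yaw 1.5400 Mz -0.034 F [2.2 1.3 6.2] p [576.4 -37.9 242.1] g 30.0 w 52.6
yaw 1.4920 Mz -0.048 F [1.3 1.2 7.3] p [576.4 -37.9 242.1] g 30.0 w 52.6
```

```bash
python3 -m pendant '[[[0,0,0],[0,0,-0.08],-1],[[0,0,0],[0,0,-0.08],-1],[[0,0,0],[0,0,-0.08],-1],[[0,0,0],[0,0,-0.08],-1],[[0,0,0],[0,0,-0.08],-1],[[0,0,0],[0,0,0],-1],[[0,0,0],[0,0,0],-1],[[0,0,0],[0,0,0],-1],[[0,0,0],[0,0,0],-1],[[0,0,0],[0,0,0],-1]]' >/dev/null; python3 s.py 0.12 &&
python3 -m pendant '[[[0,0,0],[0,0,-0.08],-1],[[0,0,0],[0,0,-0.08],-1],[[0,0,0],[0,0,-0.08],-1],[[0,0,0],[0,0,-0.08],-1],[[0,0,0],[0,0,-0.08],-1],[[0,0,0],[0,0,0],-1],[[0,0,0],[0,0,0],-1],[[0,0,0],[0,0,0],-1],[[0,0,0],[0,0,0],-1],[[0,0,0],[0,0,0],-1]]' >/dev/null && python3 s.py 0.12 &&
python3 -m pendant '[[[0,0,0],[0,0,-0.08],-1],[[0,0,0],[0,0,-0.08],-1],[[0,0,0],[0,0,-0.08],-1],[[0,0,0],[0,0,-0.08],-1],[[0,0,0],[0,0,-0.08],-1],[[0,0,0],[0,0,0],-1],[[0,0,0],[0,0,0],-1],[[0,0,0],[0,0,0],-1],[[0,0,0],[0,0,0],-1],[[0,0,0],[0,0,0],-1]]' >/dev/null && python3 s.py 0.12 &&
python3 -m pendant '[[[0,0,0],[0,0,-0.08],-1],[[0,0,0],[0,0,-0.08],-1],[[0,0,0],[0,0,-0.08],-1],[[0,0,0],[0,0,-0.08],-1],[[0,0,0],[0,0,-0.08],-1],[[0,0,0],[0,0,0],-1],[[0,0,0],[0,0,0],-1],[[0,0,0],[0,0,0],-1],[[0,0,0],[0,0,0],-1],[[0,0,0],[0,0,0],-1]]' >/dev/null && python3 s.py 0.12 &&
python3 -m pendant '[[[0,0,0],[0,0,-0.08],-1],[[0,0,0],[0,0,-0.08],-1],[[0,0,0],[0,0,-0.08],-1],[[0,0,0],[0,0,-0.08],-1],[[0,0,0],[0,0,-0.08],-1],[[0,0,0],[0,0,0],-1],[[0,0,0],[0,0,0],-1],[[0,0,0],[0,0,0],-1],[[0,0,0],[0,0,0],-1],[[0,0,0],[0,0,0],-1]]' >/dev/null && python3 s.py 0.12
```

```text
yaw 1.4442 Mz 0.018 F [2.  1.4 6.6] p [576.5 -37.9 242.1] g 30.0 w 52.3
yaw 1.3961 Mz -0.033 F [0.9 1.5 5.4] p [576.5 -38.  242.1] g 30.0 w 52.9
yaw 1.3481 Mz 0.030 F [2.7 2.1 6.2] p [576.6 -37.9 242.1] g 30.0 w 52.4
yaw 1.3007 Mz 0.386 F [2.3 1.5 5.5] p [576.6 -38.  242.1] g 30.0 w 52.5
STOP
```

The rolls touched firmly at ring angle ≈1.25 rad, with 0.39 Nm at 1.296 rad, which is below the jam level. Four clicks back falls at 0.77 notch, so the nearest notch is 1, at 0.262 rad from the start. I'll back off 1.034 rad.

```bash
python3 -m pendant '[[[0,0,0],[0,0,0.6],-1],[[0,0,0],[0,0,0.6],-1],[[0,0,0],[0,0,0.6],-1],[[0,0,0],[0,0,0.6],-1],[[0,0,0],[0,0,0.6],-1],[[0,0,0],[0,0,0.6],-1],[[0,0,0],[0,0,0.6],-1],[[0,0,0],[0,0,0.6],-1],[[0,0,0],[0,0,0.6],-1],[[0,0,0],[0,0,0.6],-1]]' >/dev/null; python3 s.py
python3 -m pendant '[[[0,0,0],[0,0,0.6],-1],[[0,0,0],[0,0,0.6],-1],[[0,0,0],[0,0,0.6],-1],[[0,0,0],[0,0,0.6],-1],[[0,0,0],[0,0,0.22],-1],[[0,0,0],[0,0,0],-1],[[0,0,0],[0,0,0],-1],[[0,0,0],[0,0,0],-1],[[0,0,0],[0,0,0],-1],[[0,0,0],[0,0,0],-1]]' >/dev/null; python3 s.py
```

```text
yaw 2.0233 Mz -0.026 F [-1.3  1.3  8. ] p [575.9 -38.  242.1] g 30.0 w 52.2
yaw 2.3343 Mz 0.034 F [-1.3  0.2  7.6] p [575.6 -38.2 242. ] g 30.0 w 52.8
```

```bash
python3 -m pendant '[[[0,0,0],[0,0,0],0.7],[[0,0,0],[0,0,0],0.7],[[0,0,0],[0,0,0],0.7],[[0,0,0],[0,0,0],0.7],[[0,0,0],[0,0,0],0.7],[[0,0,0.3],[0,0,0],0.7],[[0,0,0.6],[0,0,0],0.7],[[0,0,0.6],[0,0,0],0.7],[[0,0,0.6],[0,0,0],0.7],[[0,0,0.4],[0,0,0],0.7]]'
python3 - <<'E'
from h import *
a=bot.capture("top")[140:250,245:385]; b=bot.capture("side")[140:230,220:330]
a=cv2.resize(a,None,fx=3.4,fy=3.4,interpolation=cv2.INTER_CUBIC);b=cv2.resize(b,None,fx=4.15,fy=4.15,interpolation=cv2.INTER_CUBIC)[:374]
h=min(len(a),len(b));s=np.hstack([a[:h,:340],b[:h]]);print(s.shape);cv2.imwrite("pics/d.png",s)
E
```

```text
time: 21.92
tool_pos: [576.4, -37.6, 318.9]
tcp_rot: [3.14, 0.002, 2.335]
contact_force: [-0.1, 0.9, 0.0]
grip_width: 78.1
finger_force: 0.0
(374, 797, 3)
```

View pics/d.png

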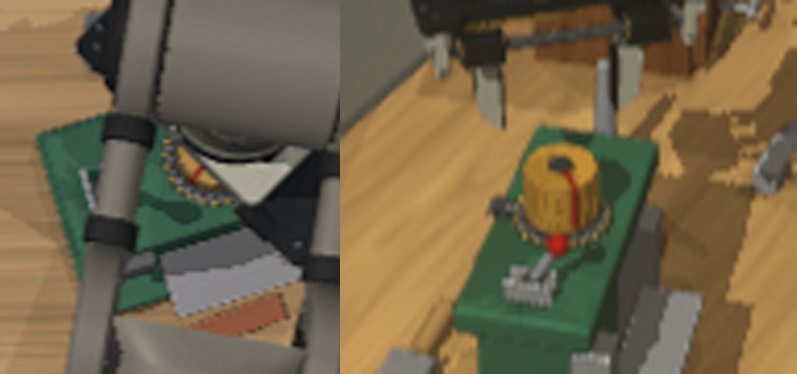

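Run:
```python
from h import *
from scipy.optimize import brentq
def u(im):
    a=im.astype(float);w=np.clip(a[...,2]-1.6*a[...,1]-10,0,None)[185:193,262:290]
    m=w.sum();g=np.mgrid[185:193,262:290];return (w*g[1]).sum()/m,(w*g[0]).sum()/m,m
n=bot.capture("side")
for im in(cv2.imread("pics/side0.png"),n):
    x,y,m=u(im);c,d=ray("side",x,y)
    d2=d[:2];r=c[:2]-[574.8,-38.8];A,B,C=d2@d2,2*r@d2,r@r-26.5**2;t=(-B-np.sqrt(B*B-4*A*C))/2/A
    P=c+t*d;print(x,y,m,P,np.arctan2(P[1]+38.8,P[0]-574.8))
```

```text
278.0058139534884 188.38008720930236 275.19999999999993 [551.5008998  -26.17455229 239.68980933] 2.6450006194861744
276.0397456279809 188.44727080021198 377.3999999999999 [555.17117484 -20.99665136 241.60432591] 2.4049234639323944
```

The ring turned about 0.24 rad net from the start, which is one notch as intended. Next I'll close the gripper and move it to the near side of the lever ball.

```bash
python3 -m pendant '[[[-0.58,0.42,0],[0,0,-0.8],-1],[[-0.58,0.42,0],[0,0,-0.8],-1],[[-0.58,0.42,0],[0,0,-0.8],-1],[[-0.58,0.42,0],[0,0,-0.8],-1],[[-0.58,0.42,0],[0,0,-0.8],-1],[[0,0,-0.4],[0,0,0],-1],[[0,0,-0.5],[0,0,0],-1],[[0,0,-0.5],[0,0,0],-1],[[0,0,-0.45],[0,0,0],-1],[[0,0,0],[0,0,0],-1]]' >/dev/null; python3 s.py
```

```text
yaw 1.8553 Mz 0.043 F [-0.7  0.3 -0.5] p [487.1  25.6 257.4] g 0.0 w 16.2
```

```bash
python3 -m pendant '[[[0.1,0.03,0.12],[0,0,0],-1],[[0.15,0.044,0],[0,0,0],-1],[[0.15,0.044,0],[0,0,0],-1],[[0.15,0.044,0],[0,0,0],-1],[[0.15,0.044,0],[0,0,0],-1],[[0.15,0.044,0],[0,0,0],-1],[[0.15,0.044,0],[0,0,0],-1],[[0.15,0.044,0],[0,0,0],-1],[[0.15,0.044,0],[0,0,0],-1],[[0.15,0.044,0],[0,0,0],-1]]' >/dev/null; python3 s.py
python3 - <<'E'
from h import *
b=bot.capture("side")[110:230,200:340]
cv2.imwrite("pics/e.png",cv2.resize(b,None,fx=4.8,fy=4.8,interpolation=cv2.INTER_CUBIC))
E
```

```text
yaw 1.8554 Mz 0.048 F [-3.5  1.4 21.9] p [535.4  38.5 271.2] g 7.8 w 0.3
```

View pics/e.png

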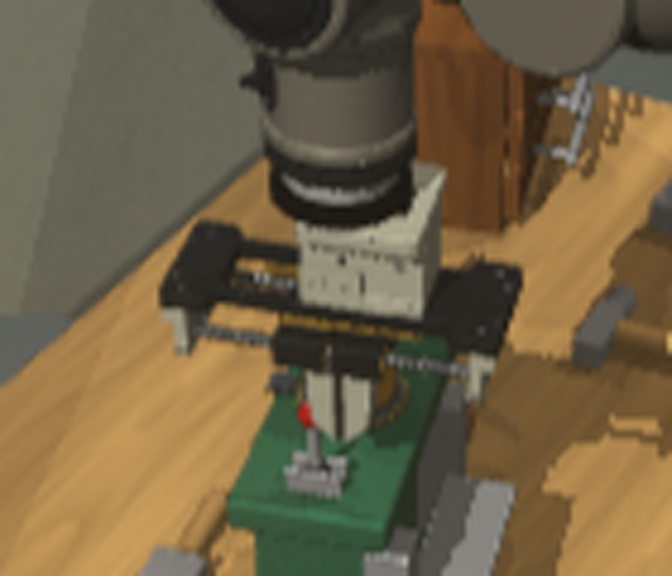

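The lever now stands about upright, with the ball at (306,413) and the fingers on its near side. There is 22 N of upward force, so I'll go on gently and watch it.

```bash
python3 -m pendant '[[[0.04,0.012,0],[0,0,0],-1],[[0.04,0.012,0],[0,0,0],-1],[[0.04,0.012,0],[0,0,0],-1],[[0.04,0.012,0],[0,0,0],-1],[[0.04,0.012,0],[0,0,0],-1],[[0.04,0.012,0],[0,0,0],-1],[[0,0,0],[0,0,0],-1],[[0,0,0],[0,0,0],-1],[[0,0,0],[0,0,0],-1],[[0,0,0],[0,0,0],-1]]' >/dev/null; python3 s.py
```

```text
yaw 1.8552 Mz -0.061 F [-0.8 -0.6 -0.5] p [539.8  40.4 264.4] g 0.1 w 0.6
```

```bash
python3 -m pendant '[[[0.04,0.012,0],[0,0,0],-1],[[0.04,0.012,0],[0,0,0],-1],[[0.04,0.012,0],[0,0,0],-1],[[0.04,0.012,0],[0,0,0],-1],[[0.04,0.012,0],[0,0,0],-1],[[0.04,0.012,0],[0,0,0],-1],[[0,0,0],[0,0,0],-1],[[0,0,0],[0,0,0],-1],[[0,0,0],[0,0,0],-1],[[0,0,0],[0,0,0],-1]]' >/dev/null; python3 s.py 
python3 -m pendant '[[[0.04,0.012,0],[0,0,0],-1],[[0.04,0.012,0],[0,0,0],-1],[[0.04,0.012,0],[0,0,0],-1],[[0,0,0],[0,0,0],-1],[[0,0,0],[0,0,0],-1],[[0,0,0],[0,0,0],-1],[[0,0,0],[0,0,0],-1],[[0,0,0],[0,0,0],-1],[[0,0,0],[0,0,0],-1],[[0,0,0],[0,0,0],-1]]' >/dev/null; python3 s.py
```

```text
yaw 1.8552 Mz 0.023 F [-0.3 -0.6 -0.8] p [547.1  42.6 264.6] g 0.1 w 0.6
yaw 1.8552 Mz -0.005 F [-0.   0.3  1.1] p [550.7  43.6 264.5] g 0.0 w 0.3
```

```bash
python3 -m pendant '[[[0.04,0.012,0],[0,0,0],-1],[[0.04,0.012,0],[0,0,0],-1],[[0.04,0.012,0],[0,0,0],-1],[[0.04,0.012,0],[0,0,0],-1],[[0,0,0],[0,0,0],-1],[[0,0,0],[0,0,0],-1],[[0,0,0],[0,0,0],-1],[[0,0,0],[0,0,0],-1],[[0,0,0],[0,0,0],-1],[[0,0,0],[0,0,0],-1]]' >/dev/null; python3 s.py
python3 - <<'E'
from h import *
b=bot.capture("side")[110:230,200:340]
cv2.imwrite("pics/f.png",cv2.resize(b,None,fx=4.8,fy=4.8,interpolation=cv2.INTER_CUBIC))
a=b.astype(int);m=(a[...,2]>120)&(a[...,2]>2.5*a[...,1]);v,u=np.nonzero(m);k=v>60
print(np.c_[u+200,v+110][k].mean(0),k.sum())
for ang in(-.55,0,.3,.55): 
    X=np.array([.96,.281,0]);P=np.array([551.4,43.2,217])+44*np.sin(ang)*X+[0,0,44*np.cos(ang)];print(ang,proj("side",P))
E
```

```text
yaw 1.8551 Mz -0.028 F [-7.8 -2.6  2.7] p [554.   44.6 264.2] g 3.5 w 0.3
[256.   196.75] 8
-0.55 (np.float64(273.5810769611342), np.float64(198.90426999946087))
0 (np.float64(265.5934888548831), np.float64(195.93521704895295))
0.3 (np.float64(261.1498071120048), np.float64(195.8018388645936))
0.55 (np.float64(257.7985220048817), np.float64(196.52078941410667))
```

The push force has risen to about 8 N and the ball projects where the locked angle predicts, so the lever is at its stop. I'll retreat and look.

```bash
python3 -m pendant '[[[-0.2,-0.06,0],[0,0,0],-1],[[-0.5,-0.15,0],[0,0,0],-1],[[-0.5,-0.15,0.3],[0,0,0],-1],[[-0.7,-0.2,0.6],[0,0,0],-1],[[-0.7,-0.2,0.8],[0,0,0],-1],[[-0.8,-0.2,0.9],[0,0,0],-1],[[-0.8,-0.2,0.9],[0,0,0],-1],[[-0.6,0,0.5],[0,0,0],-1],[[0,0,0],[0,0,0],-1],[[0,0,0],[0,0,0],-1]]' >/dev/null; python3 s.py
python3 - <<'E'
from h import *
n=bot.capture("side")
b=n[140:240,210:330]
cv2.imwrite("pics/g.png",cv2.resize(b,None,fx=5.5,fy=5.5,interpolation=cv2.INTER_CUBIC))
a=n.astype(float);w=np.clip(a[...,2]-1.6*a[...,1]-10,0,None)[170:189,262:290];g=np.mgrid[170:189,262:290];print((w*g[1]).sum()/w.sum(),w.sum())
w=np.clip(a[...,2]-1.6*a[...,1]-10,0,None)[185:193,265:290];g=np.mgrid[185:193,265:290];print((w*g[1]).sum()/w.sum(),w.sum())
E
```

```text
yaw 1.8548 Mz -0.030 F [ 0.6 -0.6 -0.7] p [411.4  10.2 385.5] g 0.0 w 0.5
275.27761688043023 483.3999999999999
276.0345403899721 358.99999999999994
```

View pics/g.png

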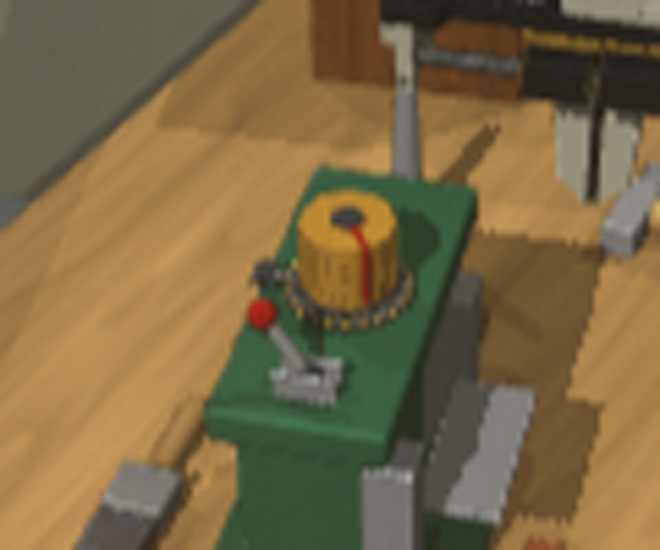

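The picture shows the lever leaning to the far side, with the ball at (263,313), i.e. full-frame (257.8,196.9), where 1.1 rad is predicted. The ring mark is unmoved at u=276.0.

```bash
python3 -c "
from plant import bot
print(bot.close_job())"
```

```text
the job is handed in; nothing more can be done
None
```

I turned the ring until the rolls touched (highest reading 0.39 Nm, under the 0.5 Nm jam level), backed it off to the notch nearest four clicks, pushed the lock lever to its far stop without shifting the ring, and handed the job in; the lever push briefly met 22 N upward, and I didn't re-check the loose items on the bench.

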